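# Fit the film guide roller and index its carriage by one hole

## Robot

A 6-joint arm with a two-finger parallel gripper is mounted at the origin on the work surface. World frame = base frame: x ahead of the robot, y to its left, z up, the work surface at z = 0. Lengths are in m, angles in rad, forces in N, time in s.
With the tool pointing down it reaches from about 0.275 to 1 m from the base axis. Payload 8.4 kg.
Tool frame: the origin (TCP) lies on the centre line of the jaws, within the pads' length; the fingertips stand 22 mm ahead of it and the grasp point (between the pads) lies 3 mm ahead of it; z points along the fingers, y is the direction in which the jaws open and shut (so a half turn about z gives the same grasp; the last joint's range is limited). The gripper opens to 85 mm and grips with 20 to 120 N. Pads are 22 mm wide; open, the fingers measure 114 mm over their backs; the gripper's body (76 mm by 85 mm) begins 54 mm behind the grasp point. The pads swing forward as they close: fully open they stand 13 mm farther back than shut.
Start: joints at [1.323, 0.353, 1.633, -0, 1.155, -0.002], TCP at [0.152, 0.606, 0.253] pointing down, gripper open.
Joint ranges: [-2.63, 2.63], [-0.92, 2.1], [0.06, 2.66], [-1.3, 4.44], [0, 2.69], [-3.02, 3.02]. Speed limits (rad/s): [2.22, 2.22, 2.79, 3.14, 3.14, 3.14].

## Interface

Orientations are given as [roll, pitch, yaw] about the fixed x, y, z axes, in that order (R = Rz(yaw) Ry(pitch) Rx(roll)).
In Python, from bench import monitor, cams, bot gives the robot as it stands.
- The arm moves only by the tool carry_out, never from a script. Its argument "motion" is a list that holds one entry, the list of rows, each a list of 4 numbers: the shift along the world's x, y, z in mm, then the turn about the world's z in rad. In form: [[[tx, ty, tz, yaw], ...]]. A call has 1 to 20 rows; each row is the pose to reach, as a shift and turn from the pose commanded when the call began; what a row does not reach only later rows make up. A row lasts 1/10 s, in which the tool goes at most 50 mm and 8.59 degrees, less where a joint would pass 70% of its speed; a pose out of reach is approached as far as the arm can. A call with a gripper value outside its range is refused whole. "grip" is the finger opening in mm, from 0 to 85.4, set as the call begins (left out, the last holds). The fingers move at their own pace and stop on an object; the grip force is fixed at half the most. Time passes only in rows, so rows that repeat a pose let the fingers close. It gives the time, the measured TCP pose, the force and the opening at its end, in the units of the state.
- monitor.sense(): the state, without advancing time (a new reading comes with each control period).
- cams.grab_frame(name): name is "scene" or "top"; returns a dict with "color" (420x560x3 uint8, blue, green, red), "fx", "fy", "cx", "cy" (pixels), "R" (3x3) and "t" (3): a world point X has camera coordinates R X + t. Camera axes: x right, y down, z forward; pixel columns grow to the right and rows downward; lengths in m; the calibration is good to about 2 mm. A picture is of the moment at which its call begins. There is no depth.
- bot.sign_off(): hands the job in, once; it reports no verdict.
The state is a dict: "time_s": time; "qpos": joint angles; "qd": joint speeds; "joint_efforts": joint torques, N m; "tool_pos": TCP position; "tcp_rot": TCP orientation; "force": force on the tool from outside, world axes, zero at the start; "moment": the same for the moment, N m; "gripper_width": finger opening in m.
Only numpy, scipy, OpenCV 4.12 (cv2) and the standard library are available. Lean on these libraries where they do the work, as an engineer would, in place of code of your own. Each camera call takes 0.05 s, during which the arm holds its last target.

## Task

Take the white film guide roller from its wooden rest and press it down into the two blue forks on the carriage, past the sprung brass jaws, until its shaft sits at the bottom of the forks and the jaws have closed over it. Then pull up the red lock plunger, slide the carriage to the next hole towards the turntable, and let the pin go fully home in that hole. Finish still gripping the plunger's red knob with the pin home, and leave the other things on the desk where they are.

Things in the scene. Friction and masses are not known exactly. Their poses are not given: they have to be found in the camera images.
- roller_center (a point): Centre of the loose white roller (90 g); x along its level shaft. Barrel 24 mm across, 54 mm long overall with a 32 mm, 3 mm thick flange at each end (48 mm of barrel free between), steel shaft 8 mm thick, 100 mm long. Starts in the wooden rest, lifts straight up.
- cradle: Wooden rest of the roller, fixed; origin on the desk under its middle, x along the shaft. Foot 110 x 50 x 6 mm; two notched posts 76 mm apart, 46 mm tall, carry the shaft's axis 40 mm above the desk.
- fork_seat (a point): Where the roller's centre belongs on the carriage, 74 mm above the desk; x along the seated shaft, y along the rail to the turntable, z up. Forks: two upright blue plates 6 mm thick, 66 mm clear between, each with a 10 mm wide slot open at the top, flared to 26 mm at 18 mm above this point. The carriage's top is 38 mm below, the jaws' 6 mm hinge bar 30 mm below this point.
- jaw (a joint): Angle (rad) of the two brass jaws on one sprung hinge: 0 closed, about 0.1 to 0.15 as the shaft passes, then back to 0. They stand just outside the fork plates (43 mm either side of fork_seat along x), up to 29 mm above fork_seat. The shaft meets their sloped noses about 18 mm above fork_seat; pushing past takes up to about 10 N in all.
- plunger_grip (a point): Centre of the red plunger knob, an upright cylinder 22 mm across, 24 mm tall, on a 16 mm collar; 74 mm above the desk with the pin home, 38 mm above the carriage's top. It rides on the carriage, 90 mm from fork_seat away from the turntable; y along the rail to the turntable, z up.
- plunger (a joint): Height (m) by which the plunger is pulled up: 0 pin fully home, 0.014 upper stop. A spring presses it down (4 N at 0, 7 N at the top). The pin, 7 mm thick with a round tip, reaches 8 mm into the rail, so 0.009 to 0.013 frees the carriage.
- carriage (a joint): Place of the carriage along the rail (m), growing towards the turntable: 0 at the starting hole; holes at -0.04, 0, 0.04, 0.08, so the next one towards the turntable is 0.04. Slides with about 1.5 N of friction with the pin up; about 1 mm of play either way when locked.
- turntable_axis (a point): Centre of the top of the black iron turntable (150 mm across, 36 mm high; the reel on it reaches 74 mm), fixed at one end of the grey rail (60 mm wide, 25 mm high). y along the rail, from the carriage to the turntable.
- lens_cap_mid (a point): Yellow lens cap, 60 mm across, 14 mm high, bystander; point at its middle.
- mirror_tile_mid (a point): Smoked glass mirror tile, 80 x 80 x 8 mm, lying flat, bystander; point at its middle.
- pulley_mid (a point): Copper motor pulley, 48 mm across, 28 mm high, bystander; point at its middle.
- film_can_mid (a point): Aluminium film can, 64 mm across, 32 mm high, bystander; point at its middle.
- loupe_mid (a point): Black loupe, 48 mm across, 42 mm high, bystander; point at its middle.
There are look-alikes about, which are no part of the job. Of the things like the part that bears roller_center, leave any that is black, orange or turquoise; of the rest the smaller one is meant.

How it is judged:
On the way, in this order (a step that is already met when the one before it is completed fails the run):
1. the roller sits at the bottom of both forks with the jaws closed over it, the carriage still in its starting hole (value of joint jaw below 0.08 rad and angle between the x axis of roller_center and the x axis of fork_seat, either way round below 0.07 rad and x of roller_center in the frame of fork_seat between -0.008 and 0.008 m and y of roller_center in the frame of fork_seat between -0.003 and 0.003 m and z of roller_center in the frame of fork_seat between -0.003 and 0.003 m and value of joint carriage between -0.005 and 0.005 m), for 0.2 s.
2. the plunger is pulled and the carriage slides on towards the next hole (value of joint plunger above 0.005 m and value of joint carriage above 0.012 m), for 0.02 s.
At the end, for the whole second after the job is handed in: Roller in both forks (3 mm across and in height, 8 mm along, 4 degrees), jaws under 0.08 rad; carriage at 0.037 to 0.043 m, plunger under 2.5 mm; fingers grip the red knob (over 3 N, grasp point within 25 mm of its centre); bystanders within 30 mm of their start (value of joint jaw below 0.08 rad and angle between the x axis of roller_center and the x axis of fork_seat, either way round below 0.07 rad and x of roller_center in the frame of fork_seat between -0.008 and 0.008 m and y of roller_center in the frame of fork_seat between -0.003 and 0.003 m and z of roller_center in the frame of fork_seat between -0.003 and 0.003 m and value of joint carriage between 0.037 and 0.043 m and value of joint plunger below 0.0025 m and contact force between the fingers and plunger above 3 N and distance between the grasp point and plunger_grip below 0.025 m and distance of each of lens_cap_mid, mirror_tile_mid, pulley_mid, film_can_mid, loupe_mid from where it was at the start of the episode below 0.03 m); the arm keeps its last pose, push and grip.
It fails at once if a bystander is pushed more than 30 mm (distance of any of lens_cap_mid, mirror_tile_mid, pulley_mid, film_can_mid, loupe_mid from where it was at the start of the episode above 0.03 m).
It also fails if it takes over 51 s, if anything falls off the work surface, if the arm or the gripper's body presses on something with over 40 N, if the wrist force passes 120 N, or if a joint passes its speed limit or range.

## Working session

There is one attempt and no reset: what is moved stays moved. The work goes in short steps, Python scripts to look and compute and a tool call to move; the robot and the scene stay as the last step left them, time stands still between calls to the robot, and variables do not carry over. Pictures are saved under pics/ and viewed, and the job is handed in when it is done.

Besides the shell and the picture viewer there is one more tool, called after "Emit:" as a command line: name --argument value ..., lists and objects as JSON in quotes. carry_out: Moves the arm, as the interface text tells. Its arguments: {"type":"object","properties":{"motion":{"type":"array"},"grip":{"type":"number"}},"required":["motion"]}

```bash
mkdir -p pics; ls; cat > h.py <<'E'
import numpy as np,cv2,json,pickle
from bench import monitor,cams,bot
def grab(n,tag):
    f=cams.grab_frame(n); cv2.imwrite(f'pics/{tag}.png',f['color']); pickle.dump(f,open(f'pics/{tag}.pkl','wb')); return f
def load(tag): return pickle.load(open(f'pics/{tag}.pkl','rb'))
def ray(f,u,v):
    R=np.array(f['R']);t=np.array(f['t']);C=-R.T@t
    d=R.T@np.array([(u-f['cx'])/f['fx'],(v-f['cy'])/f['fy'],1.]);return C,d
def atz(f,u,v,z):
    C,d=ray(f,u,v);return C+d*(z-C[2])/d[2]
def proj(f,X):
    p=np.array(f['R'])@np.array(X)+np.array(f['t']);return np.array([p[0]/p[2]*f['fx']+f['cx'],p[1]/p[2]*f['fy']+f['cy']])
def crop(tag,x0,y0,x1,y1,s,out):
    im=cv2.imread(f'pics/{tag}.png')[y0:y1,x0:x1]
    cv2.imwrite(f'pics/{out}.png',cv2.resize(im,None,fx=s,fy=s,interpolation=cv2.INTER_CUBIC))
def tri(fa,pa,fb,pb):
    C1,d1=ray(fa,*pa);C2,d2=ray(fb,*pb);d1/=np.linalg.norm(d1);d2/=np.linalg.norm(d2)
    A=np.stack([d1,-d2],1);s=np.linalg.lstsq(A,C2-C1,rcond=None)[0]
    p,q=C1+d1*s[0],C2+d2*s[1];return (p+q)/2,np.linalg.norm(p-q)
E
python3 - <<'E'
from h import *
for n in('scene','top'):
    f=grab(n,n+'0');print(n,f['fx'],f['cx'],f['cy'],-np.array(f['R']).T@f['t'],np.round(f['R'],3).tolist())
print(monitor.sense())
E
```

```text
pics
scene 462.65977829072546 282.12095762854227 206.63920070785653 [0.99660372 0.37353976 1.04496713] [[-0.609, 0.793, -0.01], [0.688, 0.522, -0.504], [-0.395, -0.313, -0.864]]
top 387.1419306566388 277.6022060970022 210.01318941475898 [0.45426558 0.00502983 0.9878133 ] [[0.022, -1.0, 0.004], [-0.994, -0.023, -0.109], [0.109, -0.002, -0.994]]
{'time_s': 0.1, 'qpos': array([ 1.32257208e+00,  3.53602656e-01,  1.63406429e+00,  1.80280712e-05,
        1.15520503e+00, -2.39239038e-03]), 'qd': array([ 0.00032532, -0.00055355, -0.00146391,  0.00107619,  0.00220646,
       -0.00044894]), 'joint_efforts': array([ 1.51064574e-03, -6.06360626e+01, -3.42820036e+01,  2.67054420e-04,
        3.78480079e-03,  4.52019393e-06]), 'tool_pos': array([0.15199273, 0.60581915, 0.25261996]), 'tcp_rot': array([-3.14031337e+00, -1.95447651e-05,  2.89575349e+00]), 'force': array([-0.0836371 ,  0.32899099,  0.15520685]), 'moment': array([ 0.00275399, -0.01042325,  0.06827783]), 'gripper_width': 0.08513603169900812}
```

View pics/scene0.png

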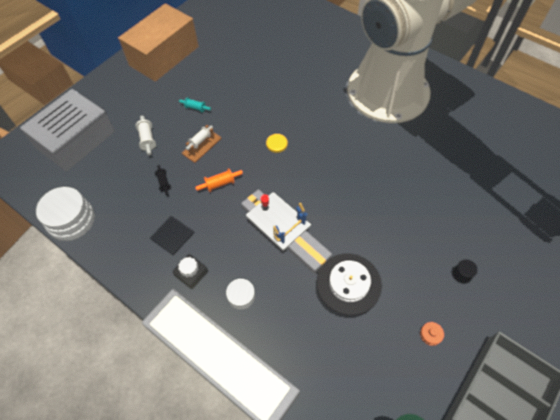

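View pics/top0.png

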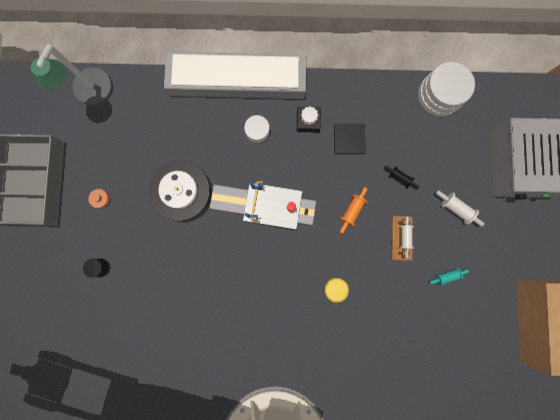

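Things that could be taken for the roller, as scene / top pixels:
- White roller in the wooden rest: (200,138) / (406,237).
- Larger white roller: (146,135) / (460,208).
- Black: (163,180) / (401,178).
- Orange: (219,180) / (354,211).
- Turquoise: (195,104) / (450,277).

I choose the smaller white one, in the rest, and check it in a close crop.

```bash
python3 - <<'E'
from h import *
crop('top0',380,190,490,265,7,'c_rt')
crop('top0',200,160,330,240,6,'c_ct')
crop('scene0',130,110,240,190,7,'c_rs')
crop('scene0',230,180,340,260,7,'c_cs')
E
```

```text
(no output)
```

View pics/c_rt.png

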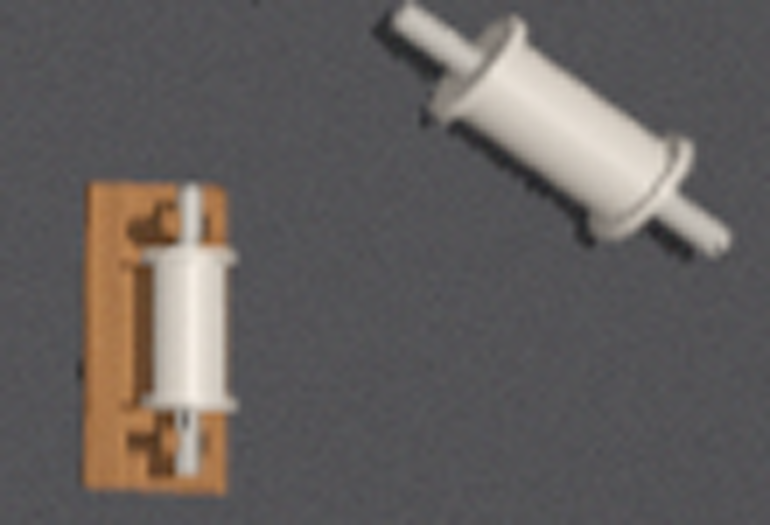

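View pics/c_ct.png

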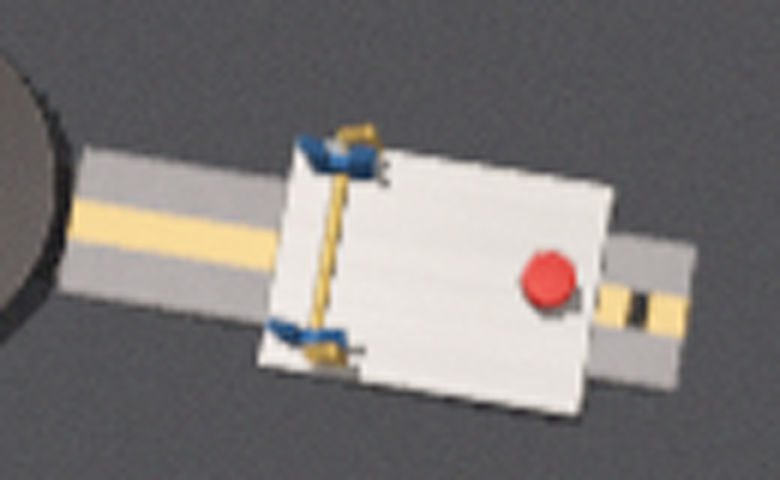

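View pics/c_rs.png

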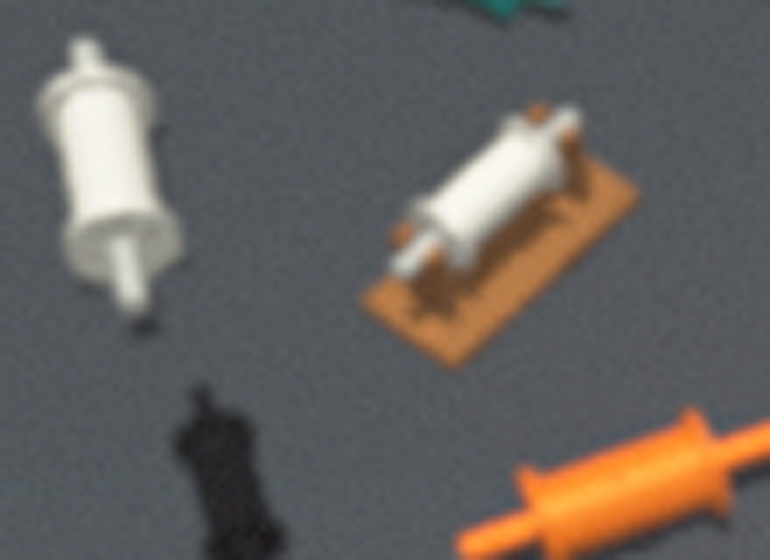

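View pics/c_cs.png

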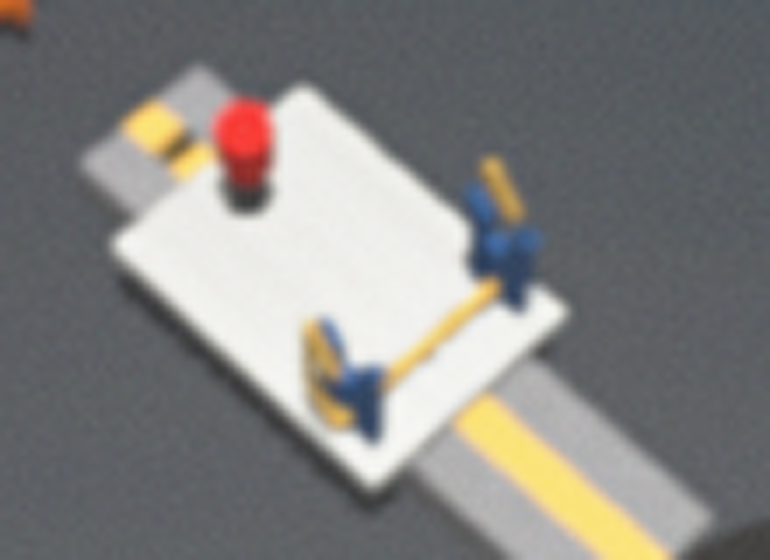

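```bash
python3 - <<'E'
from h import *
T=load('top0');S=load('scene0')
def ct(c,x0,y0,s): return (x0+(c[0]+.5)/s-.5, y0+(c[1]+.5)/s-.5)
rt=lambda *c: ct(c,380,190,7); rs=lambda *c: ct(c,130,110,7); k=lambda *c: ct(c,200,160,6); cs=lambda *c: ct(c,230,180,7)
pr=lambda n,x: print(n,np.round(np.array(x)*1000,1))
a=atz(T,*rt(190,187),.044);b=atz(T,*rt(187,475),.044);pr('roller top z40',[a,b]);print(np.linalg.norm(a-b),np.arctan2(*(a-b)[[1,0]]))
pr('barrel ctr',atz(T,*rt(190,329),.052))
fl=[atz(T,*rt(*c),.040) for c in((143,257),(236,257),(143,403),(236,405))];pr('flanges',fl);pr('mean',np.mean(fl,0))
a2=atz(S,*rs(570,118),.042);b2=atz(S,*rs(400,268),.042);pr('roller scene',[a2,b2]);print(np.linalg.norm(a2-b2),np.arctan2(*(a2-b2)[[1,0]]))
pr('tri ends',[tri(T,rt(190,187),S,rs(400,268))[0],tri(T,rt(187,475),S,rs(570,118))[0]])
ft=[atz(T,*rt(*c),.006) for c in((88,183),(228,185),(226,492),(84,488))];pr('foot',ft);pr('m',np.mean(ft,0))
C=[atz(T,*k(*c),.036) for c in((297,137),(612,185),(578,415),(258,365))];pr('plate top',C);pr('m',np.mean(C,0))
C2=[atz(S,*cs(*c),.036) for c in((372,490),(112,242),(305,85),(570,312))];pr('plate sc',C2);pr('m',np.mean(C2,0))
for c in (C,C2): 
  print('dirs',[np.arctan2(*(c[i]-c[j])[[1,0]]) for i,j in((0,1),(3,2))],[np.arctan2(*(c[i]-c[j])[[1,0]]) for i,j in((0,3),(1,2))],[np.linalg.norm(c[i]-c[j]) for i,j in((0,1),(3,2),(0,3),(1,2))])
rl=[atz(T,*k(*c),.025) for c in((85,147),(58,290),(698,245),(675,388))];pr('rail',rl)
d=(rl[0]+rl[1]-rl[2]-rl[3])/2;print('raildir',np.arctan2(d[1],d[0]))
d/=np.linalg.norm(d)
kn=atz(T,*k(549,279),.086);pr('knobT',kn)
kn2=atz(S,*cs(243,127),.086);pr('knobS',kn2)
pr('kn tri',tri(T,k(549,279),S,cs(243,127))[0])
pr('hinge',[atz(T,*k(*c),.044) for c in((341,178),(317,328))])
pr('hingeS',[atz(S,*cs(*c),.044) for c in((388,382),(497,287))])
pr('seat est',kn+.09*d)
nb=dict(lens=((336,290),.014),pulley=((98,198),.028),can=((257,128),.032),mir=((350,139),.008),loupe=((96,268),.042),turn=((180,190),.074),orange=((354,211),.016))
for n,(p,z) in nb.items(): pr(n,atz(T,*p,z))
E
```

```text
roller top z40 [[ 550.  -313.3   44. ]
 [ 449.8 -310.8   44. ]]
0.10023556473083745 -0.02461918883034209
barrel ctr [ 499.9 -309.9   52. ]
flanges [[ 525.3 -297.8   40. ]
 [ 526.1 -330.4   40. ]
 [ 474.3 -297.1   40. ]
 [ 474.4 -329.6   40. ]]
mean [ 500.  -313.7   40. ]
roller scene [[ 451.7 -307.2   42. ]
 [ 547.6 -309.7   42. ]]
0.09590016845275537 3.1156432626479984
tri ends [[ 548.8 -311.5   42.8]
 [ 449.1 -312.3   36.3]]
foot [[ 554.4 -288.9    6. ]
 [ 554.9 -340.     6. ]
 [ 443.8 -337.5    6. ]
 [ 444.1 -286.4    6. ]]
m [ 499.3 -313.2    6. ]
plate top [[626.7  76.1  36. ]
 [609.5 -55.   36. ]
 [513.8 -42.6  36. ]
 [531.4  89.2  36. ]]
m [570.3  16.9  36. ]
plate sc [[628.6  81.   36. ]
 [607.5 -52.3  36. ]
 [513.6 -38.1  36. ]
 [531.6  94.7  36. ]]
m [570.4  21.3  36. ]
dirs [np.float64(1.4406397998228484), np.float64(1.4381194933855257)] [np.float64(-0.13692560131999565), np.float64(-0.12946871234895427)] [np.float64(0.13227450617959532), np.float64(0.13299264432027327), np.float64(0.09621863747152137), np.float64(0.09655163779478229)]
dirs [np.float64(1.4138644079772673), np.float64(1.4362366940898694)] [np.float64(-0.1400646462067608), np.float64(-0.1500753481082817)] [np.float64(0.13495750427132547), np.float64(0.133989716249028), np.float64(0.09797114351526962), np.float64(0.09496203319644873)]
rail [[622.4 165.8  25. ]
 [561.7 174.6  25. ]
 [586.7 -92.1  25. ]
 [526.6 -83.2  25. ]]
raildir 1.4344273397983411
knobT [563.6 -27.8  86. ]
knobS [564.1 -24.2  86. ]
kn tri [563.3 -26.8  82.6]
hinge [[608.6  56.9  44. ]
 [546.4  65.   44. ]]
hingeS [[595.6  62.8  44. ]
 [542.7  70.7  44. ]]
seat est [575.8  61.3  86. ]
lens [ 365.6 -145.5   14. ]
pulley [580.  452.7  28. ]
can [768.1  60.5  32. ]
mir [ 752.2 -180.6    8. ]
loupe [407.7 438.6  42. ]
turn [597.7 237.4  74. ]
orange [ 563.2 -189.6   16. ]
```

Emit:
carry_out --motion '[[[50, -130, 0, 0.05], [90, -235, 0, 0.1], [125, -330, 0, 0.15], [160, -420, 0, 0.222], [192, -505, 0, 0.222], [224, -590, -20, 0.222], [256, -675, -40, 0.222], [288, -760, -60, 0.222], [320, -845, -80, 0.222], [348, -917, -100, 0.222], [348, -917, -100, 0.222], [348, -917, -100, 0.222], [348, -917, -100, 0.222], [348, -917, -100, 0.222], [348, -917, -100, 0.222], [348, -917, -100, 0.222], [348, -917, -100, 0.222], [348, -917, -100, 0.222], [348, -917, -100, 0.222], [348, -917, -100, 0.222]]]' --grip 85

```text
time_s: 2.1
tool_pos: [0.5005, -0.3136, 0.1525]
tcp_rot: [-3.141, -0.0, 3.117]
force: [-0.2, 0.7, 0.1]
gripper_width: 0.0849
```

Emit:
carry_out --motion '[[[0, 0, -20, 0], [0, 0, -40, 0], [0, 0, -40, 0], [0, 0, -40, 0]]]'

```text
time_s: 2.5
tool_pos: [0.4998, -0.3105, 0.1131]
tcp_rot: [3.141, -0.001, 3.118]
force: [-0.2, -0.8, 1.0]
gripper_width: 0.0852
```

```bash
python3 - <<'E'
from h import *
print(monitor.sense()['tool_pos'])
grab('top','top1');grab('scene','scene1')
crop('top1',340,170,480,290,5,'c1t');crop('scene1',120,60,260,180,5,'c1s')
E
```

```text
[ 0.49978439 -0.31052689  0.11311902]
```

View pics/c1t.png

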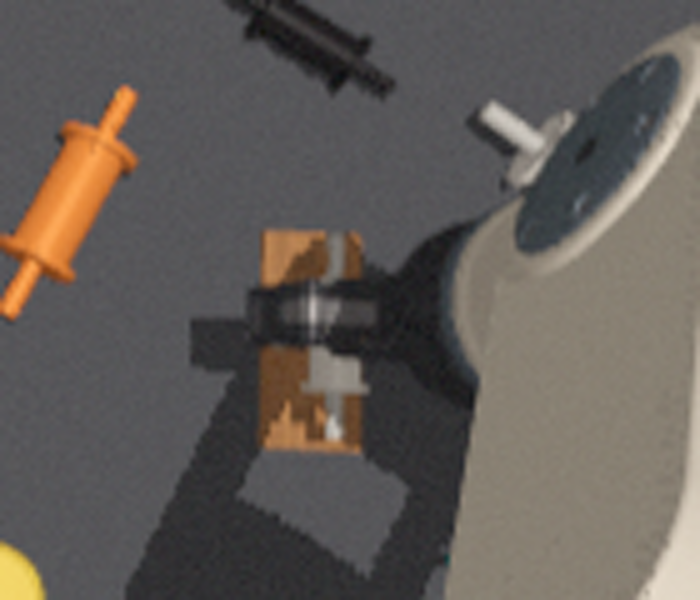

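View pics/c1s.png

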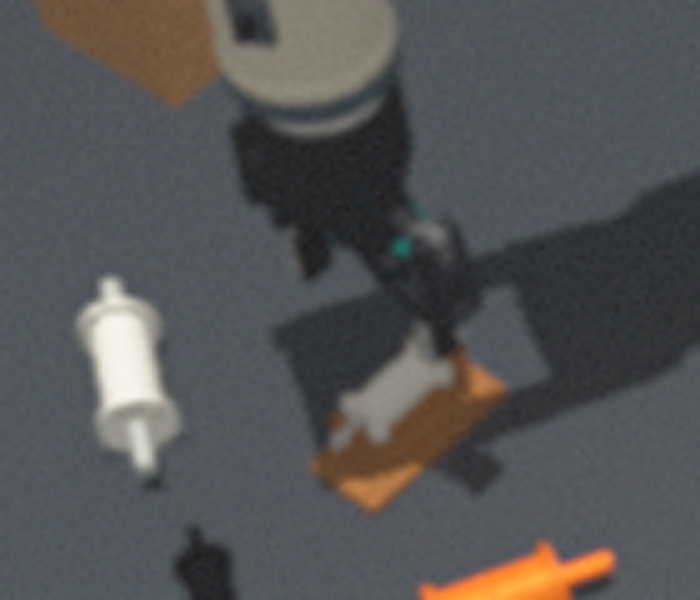

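Emit:
carry_out --motion '[[[0, 0, -25, 0], [0, 0, -50, 0], [0, 0, -70, 0], [0, 0, -70, 0], [0, 0, -70, 0]]]'

```text
time_s: 3.1
tool_pos: [0.5006, -0.3109, 0.0443]
tcp_rot: [-3.141, 0.001, 3.118]
force: [0.2, 0.6, -0.1]
gripper_width: 0.0851
```

Emit:
carry_out --motion '[[[0, 0, 0, 0], [0, 0, 0, 0], [0, 0, 0, 0], [0, 0, 0, 0], [0, 0, 0, 0]]]' --grip 32

```text
time_s: 3.6
tool_pos: [0.5002, -0.3108, 0.0435]
tcp_rot: [-3.141, 0.0, 3.118]
force: [0.5, 0.1, 0.3]
gripper_width: 0.0318
```

Emit:
carry_out --motion '[[[0, 0, 0, 0], [0, 0, 0, 0], [0, 0, 0, 0]]]' --grip 26.5

```text
time_s: 3.9
tool_pos: [0.5001, -0.3109, 0.0433]
tcp_rot: [-3.141, 0.0, 3.118]
force: [0.4, -0.9, 0.2]
gripper_width: 0.0265
```

Emit:
carry_out --motion '[[[0, 0, 0, 0], [0, 0, 0, 0], [0, 0, 0, 0], [0, 0, 0, 0]]]' --grip 18

```text
time_s: 4.3
tool_pos: [0.5003, -0.3114, 0.0435]
tcp_rot: [-3.141, 0.001, 3.118]
force: [-1.2, -4.9, 1.8]
gripper_width: 0.0223
```

Emit:
carry_out --motion '[[[0, 0, 5, 0], [0, 0, 20, 0], [0, 0, 50, 0], [0, 0, 85, 0], [0, 0, 100, 0], [0, 0, 100, 0], [0, 0, 100, 0]]]'

```text
time_s: 5.0
tool_pos: [0.4997, -0.3103, 0.1426]
tcp_rot: [3.141, -0.001, 3.118]
force: [0.3, -0.3, -1.8]
gripper_width: 0.0226
```

Emit:
carry_out --motion '[[[8, 40, 10, -0.02], [16, 80, 10, -0.04], [25, 125, 10, -0.06], [35, 173, 10, -0.08], [45, 221, 10, -0.1], [55, 270, 10, -0.11], [65, 318, 10, -0.11], [73, 358, 10, -0.11], [76, 374, 10, -0.11], [76, 374, 10, -0.11], [76, 374, 10, -0.11], [76, 374, 10, -0.11]]]'

```text
time_s: 6.2
tool_pos: [0.5754, 0.0618, 0.1526]
tcp_rot: [-3.141, -0.001, 3.007]
force: [0.1, 0.5, -1.0]
gripper_width: 0.0224
```

```bash
python3 - <<'E'
from h import *
print(monitor.sense()['tool_pos'])
grab('top','top2');grab('scene','scene2')
crop('top2',200,150,330,240,6,'c2t');crop('scene2',210,150,340,260,6,'c2s')
E
```

```text
[0.57541402 0.06184689 0.15255477]
```

View pics/c2t.png

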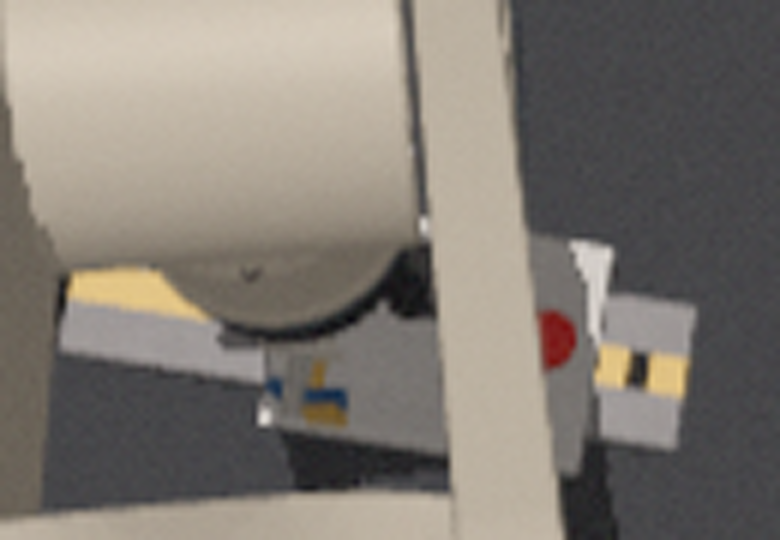

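View pics/c2s.png

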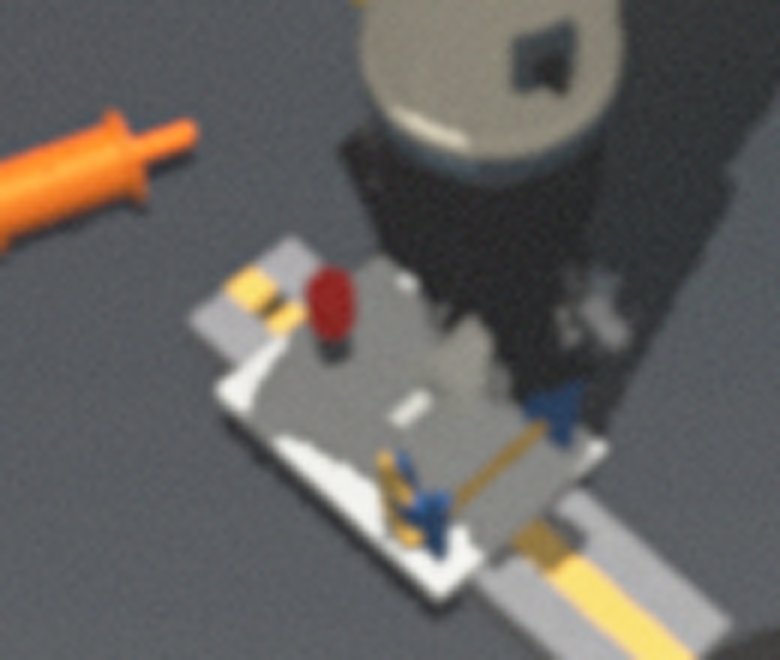

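```bash
python3 - <<'E'
from h import *
S=load('scene2');T=load('top2')
def pc(f,X,x0,y0,s): u=proj(f,X); return np.round([(u[0]-x0+.5)*s-.5,(u[1]-y0+.5)*s-.5],1)
c=np.array([.5757,.0624,.1496]);e=np.array([np.cos(-.135),np.sin(-.135),0])
for k in(.05,.038,.027,-.05):print(k,pc(S,c+k*e,210,150,6),pc(T,c+k*e,200,150,6))
seat=np.array([.5759,.0632,.074]);y=np.array([-e[1],e[0],0])
print('scene forks pred, then +4mm y')
for k in(.033,.039,-.033,-.039):
  for yy in (-.013,.013):print(k,yy,pc(S,seat+k*e+yy*y+[0,0,.018],210,150,6),pc(S,seat+k*e+yy*y+[0,0.002,.018],210,150,6))
crop('scene2',255,195,325,250,11,'c2s2');crop('scene0',255,195,325,250,11,'c0s2')
E
```

```text
0.05 [387.  424.1] [331.2 146.3]
0.038 [410.3 403.8] [325.8 178.1]
0.027 [431.5 385.4] [320.9 207.4]
-0.05 [575.4 260.3] [286.1 414.6]
scene forks pred, then +4mm y
0.033 -0.013 [399.9 448.5] [404.  451.3]
0.033 0.013 [447.1 490.6] [451.2 493.4]
0.039 -0.013 [388.8 458.2] [392.9 460.9]
0.039 0.013 [436.  500.4] [440.2 503.2]
-0.033 -0.013 [518.6 344.6] [522.6 347.3]
-0.033 0.013 [565.8 384.9] [569.9 387.6]
-0.039 -0.013 [529.1 335.4] [533.1 338. ]
-0.039 0.013 [576.3 375.5] [580.4 378.2]
```

View pics/c2s2.png

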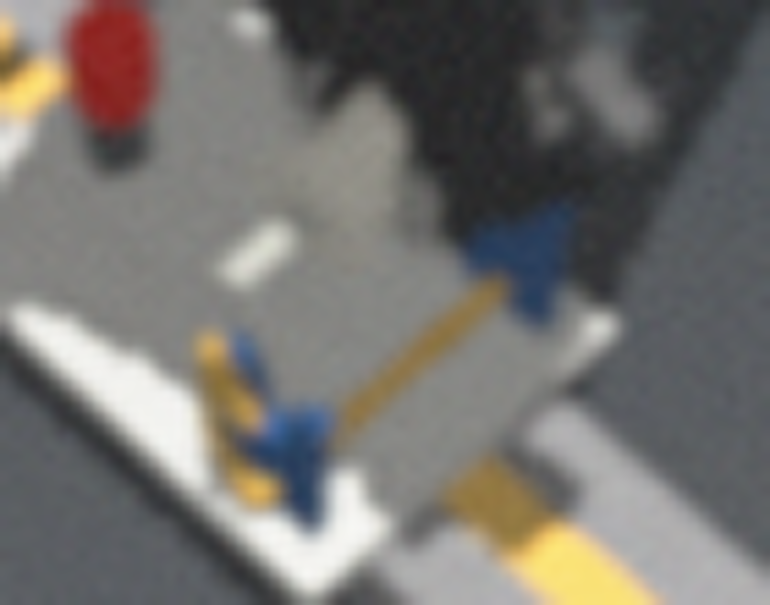

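View pics/c0s2.png

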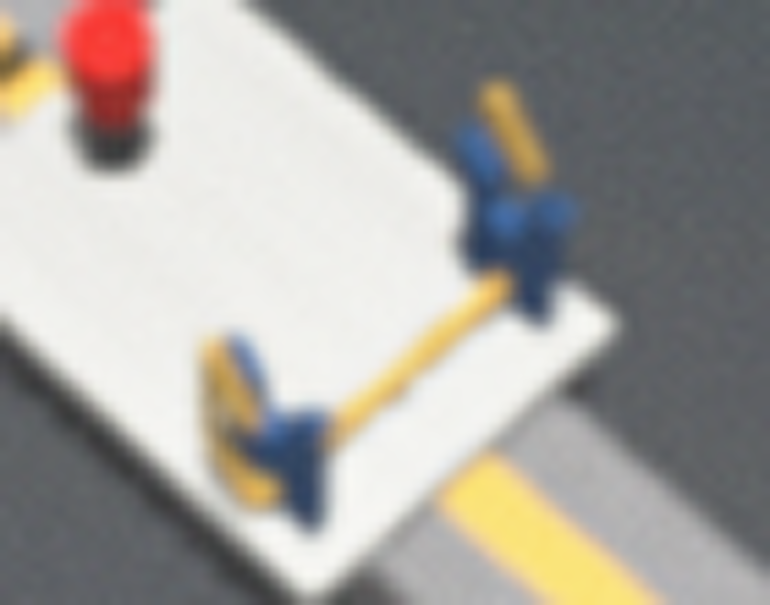

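Emit:
carry_out --motion '[[[0, 0, -20, 0], [0, 0, -40, 0], [0, 0, -52, 0], [0, 0, -52, 0], [0, 0, -52, 0], [0, 0, -52, 0]]]'

```text
time_s: 6.9
tool_pos: [0.5768, 0.0631, 0.1022]
tcp_rot: [3.141, 0.001, 3.008]
force: [-0.2, -0.4, -1.0]
gripper_width: 0.0219
```

```bash
python3 - <<'E'
from h import *
print(monitor.sense()['tool_pos'],monitor.sense()['force'])
grab('scene','scene3')
crop('scene3',245,180,325,250,10,'c3s')
E
```

```text
[0.57678205 0.06311514 0.10221245] [-0.22010485 -0.36463975 -0.96515323]
```

View pics/c3s.png

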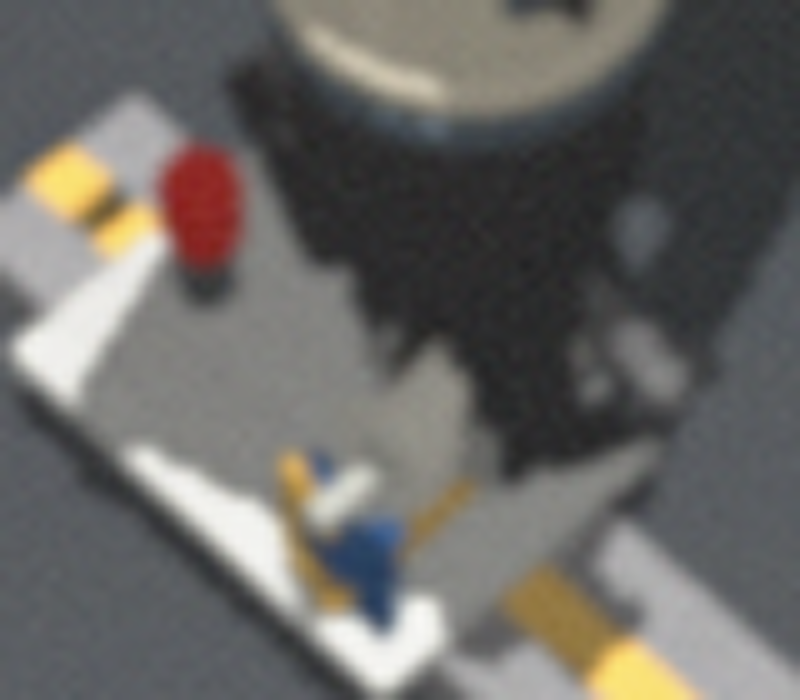

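Emit:
carry_out --motion '[[[0, 0, -3, 0], [0, 0, -6, 0], [0, 0, -9, 0], [0, 0, -12, 0], [0, 0, -12, 0], [0, 0, -12, 0]]]'

```text
time_s: 7.55
tool_pos: [0.5765, 0.0633, 0.0899]
tcp_rot: [3.141, 0.001, 3.007]
force: [-0.9, -0.6, 6.9]
gripper_width: 0.0225
```

Emit:
carry_out --motion '[[[0, 0, -3, 0], [0, 0, -6, 0], [0, 0, -9, 0], [0, 0, -9, 0], [0, 0, -9, 0]]]'

```text
time_s: 8.05
tool_pos: [0.5769, 0.0631, 0.08]
tcp_rot: [3.142, 0.002, 3.008]
force: [5.2, -0.9, -5.9]
gripper_width: 0.0222
```

Emit:
carry_out --motion '[[[0, 0, -2, 0], [0, 0, -3, 0], [0, 0, -3, 0], [0, 0, -3, 0]]]'

```text
time_s: 8.45
tool_pos: [0.5758, 0.0632, 0.0774]
tcp_rot: [-3.141, -0.001, 3.008]
force: [-1.0, -1.4, 3.2]
gripper_width: 0.0224
```

Emit:
carry_out --motion '[[[0, 0, -1, 0], [0, 0, -1, 0], [0, 0, -1, 0]]]'

```text
time_s: 8.75
tool_pos: [0.5759, 0.0633, 0.0771]
tcp_rot: [3.142, -0.0, 3.008]
force: [-4.3, -1.4, 12.8]
gripper_width: 0.0222
```

```bash
python3 - <<'E'
from h import *
print(monitor.sense()['tool_pos'],monitor.sense()['force'])
grab('scene','scene4')
crop('scene4',245,180,325,250,10,'c4s')
E
```

```text
[0.57586701 0.06331103 0.07711722] [-4.26218533 -1.36685075 12.75033558]
```

View pics/c4s.png

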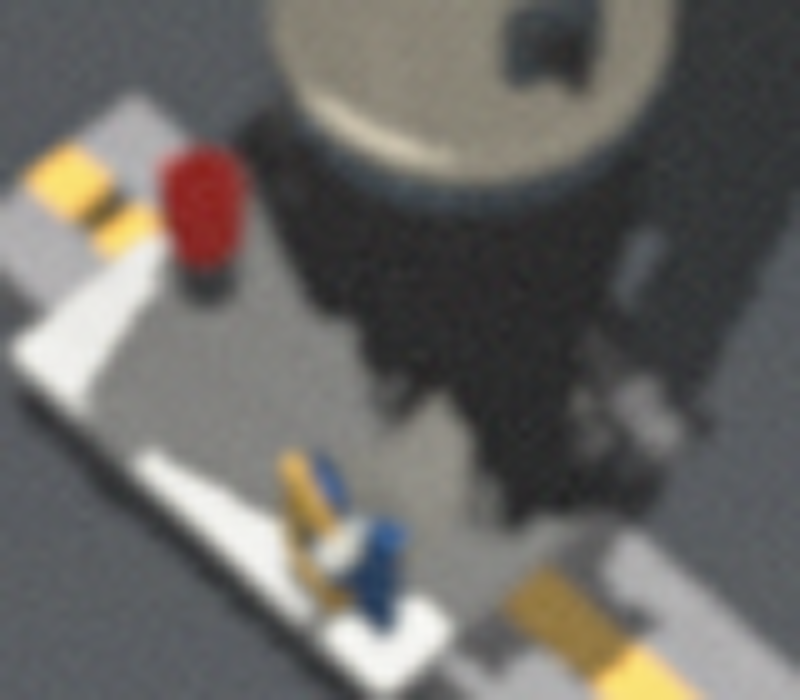

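Emit:
carry_out --motion '[[[0, 0, 1, 0], [0, 0, 1, 0], [0, 0, 1, 0], [0, 0, 1, 0], [0, 0, 1, 0]]]' --grip 60

```text
time_s: 9.3
tool_pos: [0.576, 0.0633, 0.0771]
tcp_rot: [-3.142, -0.0, 3.008]
force: [-1.0, 1.0, -0.4]
gripper_width: 0.0602
```

Emit:
carry_out --motion '[[[0, 0, 20, 0], [0, 0, 50, 0], [0, 0, 80, 0], [-6, -45, 80, 0], [-12, -89, 80, 0], [-12, -89, 80, 0], [-12, -89, 80, 0]]]'

```text
time_s: 10.0
tool_pos: [0.5639, -0.0266, 0.1573]
tcp_rot: [3.141, -0.0, 3.006]
force: [0.1, 0.2, -0.5]
gripper_width: 0.06
```

```bash
python3 - <<'E'
from h import *
print(monitor.sense()['tool_pos'],monitor.sense()['force'])
grab('scene','scene5');grab('top','top5')
crop('scene5',225,160,325,250,8,'c5s');crop('top5',210,160,330,240,6,'c5t')
E
```

```text
[ 0.56392351 -0.02659185  0.15726397] [ 0.05266508  0.2496146  -0.4727137 ]
```

View pics/c5s.png

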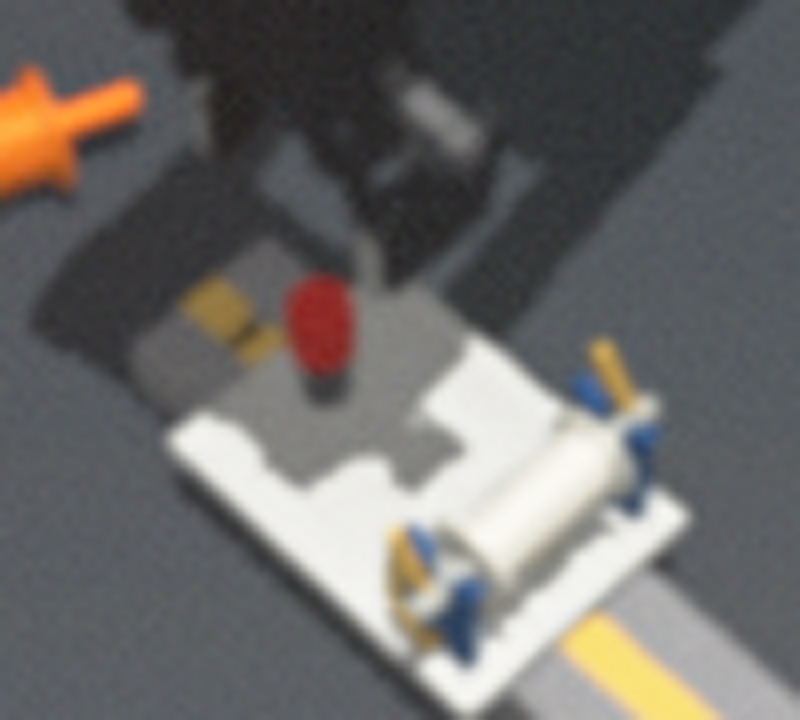

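View pics/c5t.png

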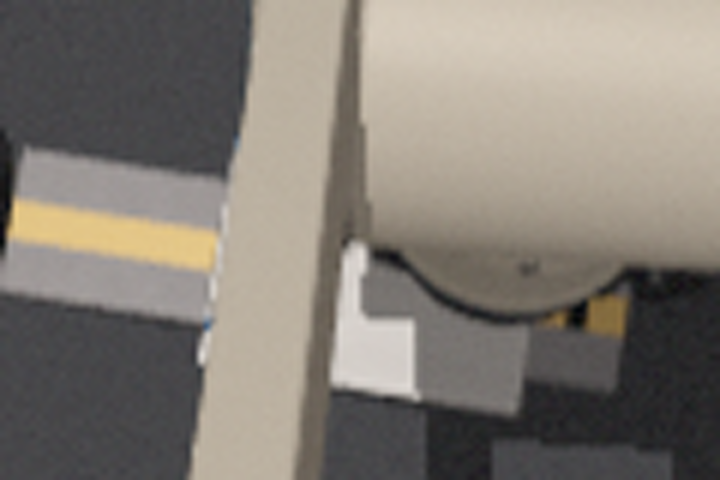

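Emit:
carry_out --motion '[[[0, 0, -25, 0], [0, 0, -50, 0], [0, 0, -70, 0], [0, 0, -80, 0], [0, 0, -80, 0], [0, 0, -80, 0]]]'

```text
time_s: 10.7
tool_pos: [0.5645, -0.0252, 0.0777]
tcp_rot: [3.142, 0.0, 3.009]
force: [0.3, -0.2, 0.2]
gripper_width: 0.06
```

Emit:
carry_out --motion '[[[0, 0, 0, 0], [0, 0, 0, 0], [0, 0, 0, 0], [0, 0, 0, 0]]]' --grip 25

```text
time_s: 11.1
tool_pos: [0.5643, -0.0258, 0.0777]
tcp_rot: [3.142, 0.001, 3.008]
force: [-0.9, -0.3, 0.0]
gripper_width: 0.0248
```

Emit:
carry_out --motion '[[[0, 0, 0, 0], [0, 0, 0, 0], [0, 0, 0, 0], [0, 0, 0, 0]]]' --grip 16

```text
time_s: 11.5
tool_pos: [0.5643, -0.026, 0.0779]
tcp_rot: [-3.141, 0.001, 3.008]
force: [-1.4, -0.5, 6.0]
gripper_width: 0.0204
```

Emit:
carry_out --motion '[[[0, 0, 4, 0], [0, 0, 8, 0], [0, 0, 11, 0], [0, 0, 11, 0], [0, 0, 11, 0]]]'

```text
time_s: 12.0
tool_pos: [0.5642, -0.0258, 0.0882]
tcp_rot: [-3.142, 0.0, 3.008]
force: [2.6, -2.8, -6.0]
gripper_width: 0.0203
```

Emit:
carry_out --motion '[[[0.7, 5, 0.5, 0], [1.3, 10, 0.5, 0], [2, 15, 0.5, 0], [2.7, 20, 0.5, 0], [2.7, 20, 0.5, 0]]]'

```text
time_s: 12.5
tool_pos: [0.5671, -0.0047, 0.0888]
tcp_rot: [3.141, 0.0, 3.008]
force: [4.3, 0.3, -7.0]
gripper_width: 0.0204
```

```bash
python3 - <<'E'
from h import *
grab('scene','scene6')
crop('scene6',225,160,325,250,8,'c6s')
E
```

```text
(no output)
```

View pics/c6s.png

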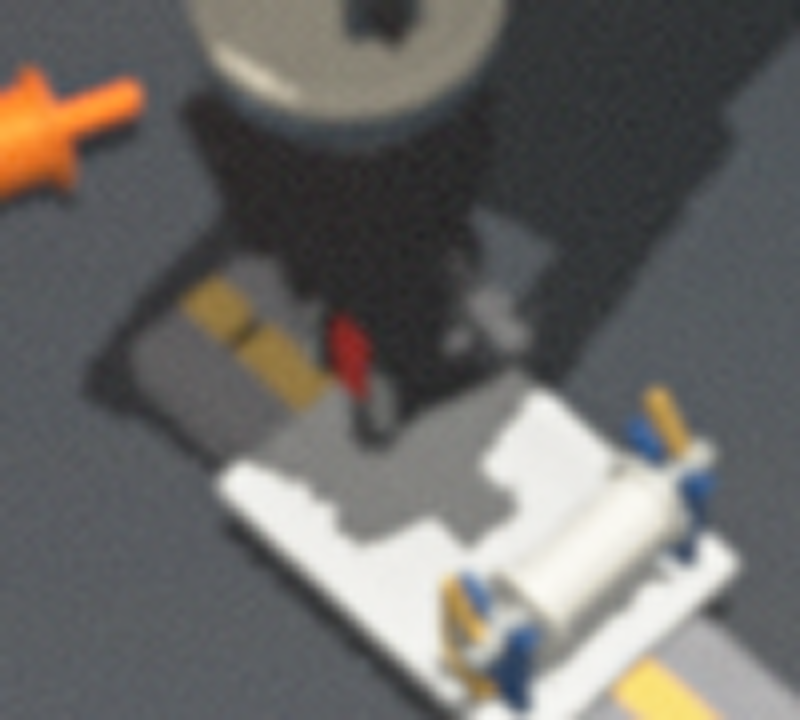

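Emit:
carry_out --motion '[[[0.7, 5, 0, 0], [1.3, 10, 0, 0], [2, 15, 0, 0], [2.7, 19.6, 0, 0], [2.7, 19.6, 0, 0], [2.7, 19.6, 0, 0], [2.7, 19.6, 0, 0]]]'

```text
time_s: 13.25
tool_pos: [0.5697, 0.014, 0.0888]
tcp_rot: [3.141, 0.0, 3.008]
force: [5.3, 0.9, -6.3]
gripper_width: 0.0201
```

Emit:
carry_out --motion '[[[0, 0, -3, 0], [0, 0, -6, 0], [0, 0, -9, 0], [0, 0, -9, 0], [0, 0, -9, 0]]]'

```text
time_s: 13.75
tool_pos: [0.5696, 0.0136, 0.0795]
tcp_rot: [-3.141, 0.0, 3.008]
force: [4.3, -0.7, -5.7]
gripper_width: 0.0205
```

Emit:
carry_out --motion '[[[0, 0, -1.5, 0], [0, 0, -2.5, 0], [0, 0, -2.5, 0], [0, 0, -2.5, 0]]]'

```text
time_s: 14.15
tool_pos: [0.5697, 0.0136, 0.0779]
tcp_rot: [-3.141, 0.001, 3.008]
force: [1.9, -1.3, 6.6]
gripper_width: 0.02
```

Emit:
carry_out --motion '[[[0, 0, 0, 0], [0, 0, 0, 0], [0, 0, 0, 0]]]'

```text
time_s: 14.45
tool_pos: [0.5697, 0.0136, 0.0779]
tcp_rot: [-3.141, 0.001, 3.008]
force: [2.1, -2.6, 6.2]
gripper_width: 0.02
```

```bash
python3 - <<'E'
from h import *
s=monitor.sense();print(s['tool_pos'],s['force'],s['gripper_width'])
grab('scene','scene7');grab('top','top7')
crop('scene7',225,160,325,250,8,'c7s')
E
```

```text
[0.56972649 0.01360394 0.07789033] [ 2.08652563 -2.62745472  6.23809793] 0.020025872960541865
```

View pics/c7s.png

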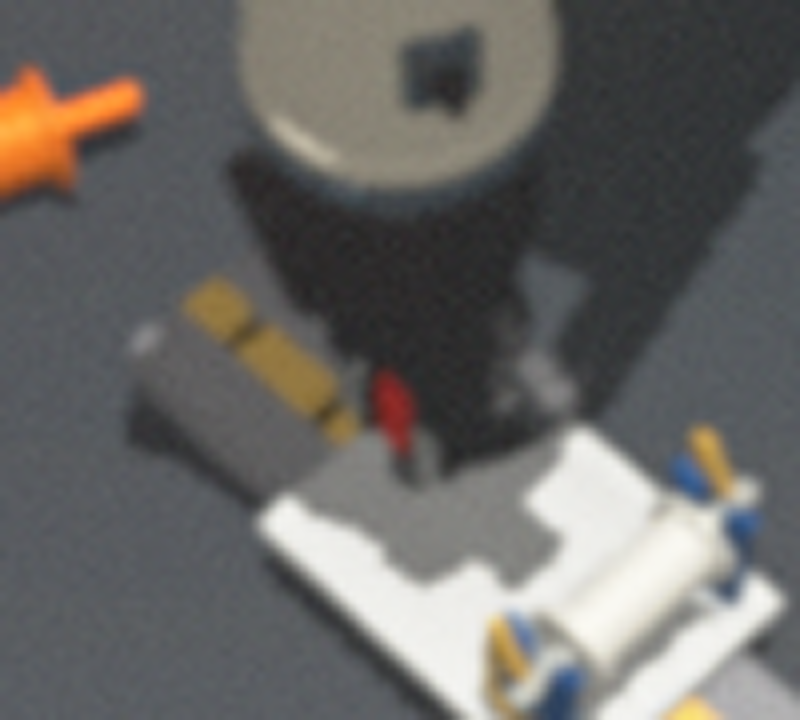

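View pics/top7.png

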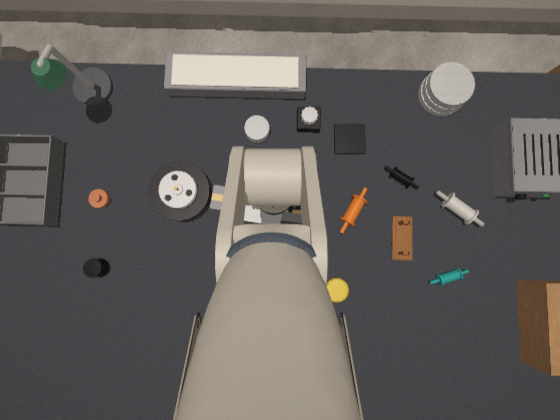

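```bash
python3 -c "
from bench import bot
print(bot.sign_off())"
```

```text
the job is handed in; nothing more can be done
None
```

The job is handed in at about 14.5 s of the 51 s allowed; the hand-in reports no verdict.

**What I did:** I took the smaller white roller from its wooden rest and pressed it past the jaws to the bottom of both forks. I then gripped the red knob, pulled it up 10–11 mm, slid the carriage 40 mm towards the turntable and let the pin down.

**Roller:** It went past the jaws with about 7 N of resistance and stopped firmly at seat height, pressing back with 12.8 N. After release, the scene picture showed it level in both forks with the brass jaws over the shaft. It still looked the same after the slide.

**Pin and carriage:** The tool came back to 77.9 mm, exactly the height it had when the pin was home at the start. The force turned from 5.7 N pulling down to 6.2 N pushing up, which fits the pin being home. The last picture shows a second dark hole mark uncovered behind the carriage, about where the starting hole should be. The tool moved 39.5 mm along the rail.

**Grip:** The fingers are still closed on the knob, with the opening reading 20 mm.

**Bystanders:** By eye, the last top picture shows all five where they started.

**Disagreements:**
- The two cameras differed by about 4 mm in y. I used the mean, and the contacts bore it out.
- The opening reads about 1.5 to 2 mm less than the size of each part held, probably from give in the pads.
- I judged the jaw, plunger and carriage positions only from force, tool pose and pictures, since there are no direct readings of them.

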